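# Shut the dice jar and point out the winner

### The job

The game is over and the dice are back in their glass jar: shut the jar by pressing the raised round button in its lid down flush. Then point out the winner: hold the fingertips straight above the yellow peg that has got furthest along the score board towards its rounded finish end, pointing down at it from two or three centimetres, for at least two seconds, and finish with the arm still pointing there. Work with the fingertips only: lift nothing, do not touch the pegs or the score board, and leave the jar and everything else on the table where they stand.

Things in the scene. Friction and masses are not known exactly. Their poses are not given: they have to be found in the camera images.
- board: fixed base of the plastic score board, 264 x 116 mm, 6 mm thick, black; origin on its underside, on the middle of its width; x runs along the lanes from the square start end (x = -126 mm) to the rounded finish end (x = +138 mm), z up. Any heading on the table; it lies either left or right of the robot's centre line, the jar on the other side
- lane_a: one of three identical blue lane bars fixed side by side on the board base (36 mm apart, any order), 204 x 30 x 14 mm, its top 20 mm above the table, with a row of 16 holes 12 mm apart; one player's peg stands in each lane, no two equally far along. Origin at the centre of its underside, x towards the finish end
- lane_b: one of three identical blue lane bars fixed side by side on the board base (36 mm apart, any order), 204 x 30 x 14 mm, its top 20 mm above the table, with a row of 16 holes 12 mm apart; one player's peg stands in each lane, no two equally far along. Origin at the centre of its underside, x towards the finish end
- lane_c: one of three identical blue lane bars fixed side by side on the board base (36 mm apart, any order), 204 x 30 x 14 mm, its top 20 mm above the table, with a row of 16 holes 12 mm apart; one player's peg stands in each lane, no two equally far along. Origin at the centre of its underside, x towards the finish end
- peg_a: the first of three identical yellow plastic score pegs, loose in its hole: 46 mm tall, shaft 8 mm, round head 16 mm, standing about 32 mm above the lane bar, its top about 52 mm above the table. Origin at the centre of its foot, z up along the peg. Any of the three may be the leading one
- peg_b: the second of three identical yellow plastic score pegs, loose in its hole: 46 mm tall, shaft 8 mm, round head 16 mm, standing about 32 mm above the lane bar, its top about 52 mm above the table. Origin at the centre of its foot, z up along the peg. Any of the three may be the leading one
- peg_c: the third of three identical yellow plastic score pegs, loose in its hole: 46 mm tall, shaft 8 mm, round head 16 mm, standing about 32 mm above the lane bar, its top about 52 mm above the table. Origin at the centre of its foot, z up along the peg. Any of the three may be the leading one
- peg_a_top (a point): centre of the top of peg_a; the leading peg is at least 36 mm further along board x than the others
- peg_b_top (a point): centre of the top of peg_b; the leading peg is at least 36 mm further along board x than the others
- peg_c_top (a point): centre of the top of peg_c; the leading peg is at least 36 mm further along board x than the others
- jar: loose round glass jar with three grey dice in it, 96 mm across, with a steel lid 100 mm across whose top is 120 mm above the table; about 0.65 kg; origin at the centre of its underside
- jar_button (a joint): round white button, 42 mm across, in the middle of the jar's lid: 0 fully up (13 mm proud of the lid), 0.012 m pressed home (level with the lid to 1 mm), growing downwards. It starts 0 to 3 mm down. It slides with about 4 N of friction, comes to a hard stop at the bottom and stays where it is left; there is no spring
- button_top (a point): centre of the button's top face, moving with it (133 mm above the table when fully up, 121 mm when home)
- cup: empty white porcelain cup, 74 mm across, 62 mm tall, between the board and the jar; origin at the centre of its underside
- cards: boxed pack of cards lying flat, 92 x 64 x 20 mm, beyond the cup; origin at the centre of its underside
- remote: black TV remote control, 165 x 46 x 18 mm, at the right side of the table; origin at the centre of its underside
- case: brown spectacle case, 160 x 62 x 36 mm, at the left side of the table; origin at the centre of its underside
- candle: white candle in a green glass holder, 56 mm across, 50 mm tall, beyond the cards to the left; origin at the centre of its underside
- matches: matchbox lying flat, 36 x 55 x 16 mm, beyond the cards to the right; origin at the centre of its underside
Mind the look-alikes: they are no part of the job. Several things have the shape of the jar; the one meant has the colours described above.

How it is judged:
On the way, in this order (a step that is already met when the one before it is completed fails the run):
1. the button in the dice jar's lid is pressed home (flush to within 2 mm) (value of joint jar_button above 0.01 m), for 0.2 s.
2. the fingertips point down at the leading peg from just above it for two seconds, the jar still shut (value of joint jar_button above 0.01 m and ((x of peg_a_top in the frame of board above 0.055 m and horizontal distance between the grasp point and peg_a_top below 0.015 m and z of the grasp point in the frame of peg_a_top between 0.019 and 0.065 m and angle between the grasp point's own z axis and vertical above 2.6 rad) or (x of peg_b_top in the frame of board above 0.055 m and horizontal distance between the grasp point and peg_b_top below 0.015 m and z of the grasp point in the frame of peg_b_top between 0.019 and 0.065 m and angle between the grasp point's own z axis and vertical above 2.6 rad) or (x of peg_c_top in the frame of board above 0.055 m and horizontal distance between the grasp point and peg_c_top below 0.015 m and z of the grasp point in the frame of peg_c_top between 0.019 and 0.065 m and angle between the grasp point's own z axis and vertical above 2.6 rad))), for 2 s.
At the end, for the whole second after the job is handed in: Button home (within 2 mm of flush); tool pointing down (within 30 degrees) at the leading peg, TCP within 15 mm sideways of its top and 19 to 65 mm above, touching nothing; pegs upright in their holes (moved under 6 mm), jar within 20 mm and other things within 15 mm of their places (all of step 2 and distance of each of peg_a, peg_b, peg_c from where it was at the start of the episode below 0.006 m and angle between each of peg_a, peg_b, peg_c's own z axis and vertical below 0.2 rad and distance of jar from where it was at the start of the episode below 0.02 m and angle between jar's own z axis and vertical below 0.1 rad and linear speed of jar below 0.02 m/s and distance of each of cup, cards, remote, case, candle, matches from where it was at the start of the episode below 0.015 m).
It fails at once if the robot touches a peg or the score board (contact force between any of the fingers, the arm and board above 0.3 N or contact force between any of the fingers, the arm and lane_a above 0.3 N or contact force between any of the fingers, the arm and lane_b above 0.3 N or contact force between any of the fingers, the arm and lane_c above 0.3 N or contact force between any of the fingers, the arm and peg_a above 0.3 N or contact force between any of the fingers, the arm and peg_b above 0.3 N or contact force between any of the fingers, the arm and peg_c above 0.3 N).
It fails at once if a peg is moved or lifted (over 6 mm) (distance of any of peg_a, peg_b, peg_c from where it was at the start of the episode above 0.006 m).
It fails at once if the jar is lifted, shifted (over 20 mm) or tipped (distance of jar from where it was at the start of the episode above 0.02 m or angle between jar's own z axis and vertical above 0.15 rad).
It fails at once if another thing on the table is disturbed (moved over 15 mm) (distance of any of cup, cards, remote, case, candle, matches from where it was at the start of the episode above 0.015 m).
It also fails if it takes over 42 s, if anything falls off the work surface, if the arm or the gripper's body presses on something with over 40 N, if the wrist force passes 120 N, or if a joint passes its speed limit or range.

### The arm

A 6-joint arm with a two-finger parallel gripper is mounted at the origin on the work surface. World frame = base frame: x ahead of the robot, y to its left, z up, the work surface at z = 0. Lengths are in m, angles in rad, forces in N, time in s.
With the tool pointing down it reaches from about 0.4 to 0.825 m from the base axis. Payload 7 kg.
Tool frame: the origin (TCP) lies between the finger pads, 19 mm behind the fingertips; this is the grasp point; z points along the fingers, y is the line along which they close (so a half turn about z gives the same grasp; the last joint's range is limited). The gripper opens to 88 mm and grips with 3 to 60 N. Pads are 19 mm wide; open, the fingers measure 130 mm over their backs; the gripper's body (78 mm by 193 mm) begins 47 mm behind the grasp point.
Start: joints at [-0.957, 0.359, 0.012, 0, -1.224, -0.288], TCP at [0.216, -0.639, 0.245] pointing down, gripper open.
Joint ranges: [-3.07, 3.07], [-1.43, 2.12], [-1.02, 1.25], [-3.03, 1.67], [-3.05, -0], [-3.03, 3.03]. Speed limits (rad/s): [2.39, 2.39, 3.01, 3.14, 3.14, 3.14].

### API

Orientations are given as [roll, pitch, yaw] about the fixed x, y, z axes, in that order (R = Rz(yaw) Ry(pitch) Rx(roll)).
In Python, from station import arm gives the robot as it stands.
- The arm moves only by the tool arm_command, never from a script. Its argument "series" is one flat list of numbers, 7 for each row, row after row: the turn, a rotation vector about the tool's x, y, z each as a share of 90 degrees, from -1 to 1, then the shift along the tool's x, y, z each as a share of 0.1 m, from -1 to 1, then the opening, from 0 (shut) to 1 (fully open). A call has 1 to 8 rows; each row is the pose to reach, as a shift and turn from the pose commanded when the call began, along the tool's axes at that moment; what a row does not reach only later rows make up. A row lasts 1/8 s, in which the tool goes at most 62.5 mm and 10.7 degrees, less where a joint would pass 70% of its speed; a pose out of reach is approached as far as the arm can. A call with a number of a shift or a turn outside -1 to 1 is refused whole. A call with a gripper value outside its range is refused whole. The fingers move at their own pace and stop on an object; "force" is the grip in N (left out, the last holds). Time passes only in rows, so rows that repeat a pose let the fingers close. It gives the time, the measured TCP pose, the force, the opening and the grip force at its end, in the units of the state.
- arm.get_state(): the state, without advancing time (a new reading comes with each control period).
- arm.grab_frame(name): name is "scene" or "top" or "wrist"; returns the picture (400x640x3 uint8, blue, green, red); there is no depth.
- arm.camera_model(name): a dict with "fovy" (degrees; the focal length in pixels is half the picture's height over the tangent of half this angle, whatever the lens; pixels are square), "cx", "cy" (the principal point, pixels), "pose" (4x4, takes a point from camera to world coordinates). Camera axes: x right, y down, z forward; pixel columns grow to the right and rows downward; lengths in m; the calibration is good to about 2 mm. A picture is of the moment at which its call begins: read the wrist's pose just before it. camera_model takes no time and is no camera call; for the wrist camera it gives the pose at the moment of the call.
- arm.job_done(): hands the job in; it is judged then, once.
The state is a dict: "t": time; "q": joint angles; "qd": joint speeds; "joint_efforts": joint torques, N m; "eef_pos": TCP position; "ee_rot": TCP orientation; "force": force on the tool from outside, world axes, zero at the start; "moment": the same for the moment, N m; "width": finger opening in m; "gripper_force": force on a finger pad.
Only numpy, scipy, OpenCV 4.12 (cv2) and the standard library are available. Lean on these libraries where they do the work, as an engineer would, in place of code of your own. Each camera call takes 0.05 s, during which the arm holds its last target. There are 200 camera calls.

## Working session

There is one attempt and no reset: what is moved stays moved. The work goes in short steps, Python scripts to look and compute and a tool call to move; the robot and the scene stay as the last step left them, time stands still between calls to the robot, and variables do not carry over. Pictures are saved under pics/ and viewed, at most 10 in all, crops included, and the job is handed in when it is done.

Besides the shell and the picture viewer there is one more tool, called after "Emit:" as name(argument=value, ...) on one line, values as JSON. arm_command: Moves the arm, as the interface text tells. Its arguments: {"type":"object","properties":{"series":{"type":"array"},"force":{"type":"number"}},"required":["series"]}

```bash
mkdir -p pics; cat > h.py <<'E'
import numpy as np, cv2
from station import arm
def ray(m,u,v,z):
    f=200/np.tan(np.radians(m["fovy"])/2); P=np.array(m["pose"])
    d=P[:3,:3]@np.array([(u-m["cx"])/f,(v-m["cy"])/f,1]); o=P[:3,3]
    return o+d*(z-o[2])/d[2]
E
python3 - <<'E'
from h import *
for n in("top","scene"):
    cv2.imwrite(f"pics/{n}0.png",arm.grab_frame(n)); m=arm.camera_model(n); print(n,m)
print(arm.get_state())
E
```

```text
top {'fovy': 42.46220117476964, 'cx': 320.96073257648743, 'cy': 204.5661313819225, 'pose': array([[-0.07707616, -0.97480205,  0.20933284,  0.15854178],
       [-0.99701223,  0.07642833, -0.0111945 , -0.00280604],
       [-0.00508654, -0.20957023, -0.97778037,  1.92597113],
       [ 0.        ,  0.        ,  0.        ,  1.        ]])}
scene {'fovy': 44.02452661654845, 'cx': 323.4842390216022, 'cy': 195.6653705046629, 'pose': array([[ 0.56452413,  0.65167739, -0.50658572,  1.23541304],
       [ 0.82535532, -0.43819014,  0.35605897, -0.501426  ],
       [ 0.01005471, -0.6191171 , -0.78523431,  1.20636518],
       [ 0.        ,  0.        ,  0.        ,  1.        ]])}
{'t': 0.1, 'q': array([-9.56914024e-01,  3.59301199e-01,  1.11794050e-02, -2.95102297e-04,
       -1.22411130e+00, -2.88081873e-01]), 'qd': array([ 0.00032595, -0.0027549 ,  0.00198615,  0.00055745, -0.00100075,
       -0.00018027]), 'joint_efforts': array([-1.18828135e-03, -5.84165204e+01,  2.93754208e+01,  7.01563686e+00,
        1.01651932e-02, -5.41978920e-05]), 'eef_pos': array([ 0.21588121, -0.63912588,  0.24454047]), 'ee_rot': array([ 3.14013627e+00, -1.42239581e-04, -2.81589259e+00]), 'force': array([-0.05033431, -1.41973766, -0.22093188]), 'moment': array([-0.0123308 ,  0.0832009 , -0.00131966]), 'gripper_force': 0.0, 'width': 0.0876457785819172}
```

View pics/top0.png

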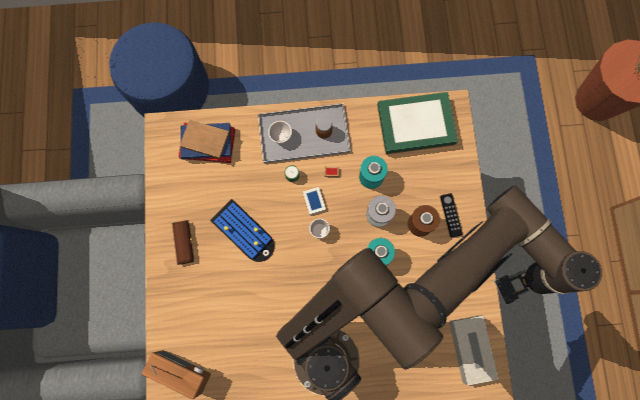

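View pics/scene0.png

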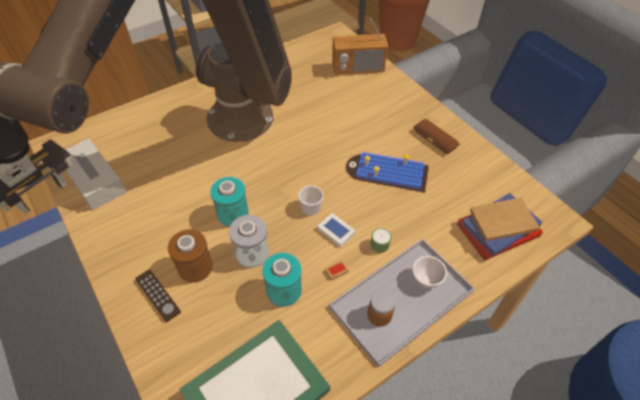

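The grey glass jar is at top (381,209) and scene (249,240), between teal and brown look-alikes. The board is at top (243,230), and its rounded end is at the lower right. I'll enlarge both.

```bash
python3 - <<'E'
from h import *
t=cv2.imread("pics/top0.png"); s=cv2.imread("pics/scene0.png")
r=lambda i,x,y,w,h,k: cv2.resize(i[y:y+h,x:x+w],None,fx=k,fy=k,interpolation=cv2.INTER_CUBIC)
cv2.imwrite("pics/c1.png",np.hstack([r(t,205,195,75,75,5),r(t,350,190,75,75,5)]))
cv2.imwrite("pics/c2.png",np.hstack([r(s,340,140,96,60,4),r(s,210,200,96,60,4)]))
E
```

```text
(no output)
```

View pics/c1.png

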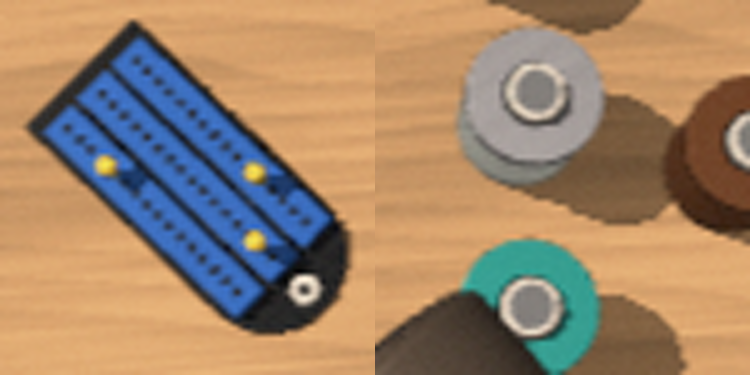

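View pics/c2.png

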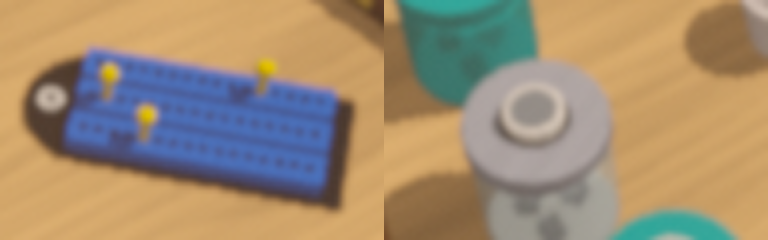

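```bash
python3 - <<'E'
from h import *
T=arm.camera_model("top");S=arm.camera_model("scene")
for z in(.131,.133):print("btn",ray(T,382,208.2,z),ray(S,247.1,226.6,z))
print("peg",ray(T,255.6,242.8,.045),ray(S,367.1,157.9,.045))
for u,v in((374,169),(424,218),(381,248)):print("lookalike",ray(T,u,v,.13))
print("cup",ray(T,320,228,.06)); W=arm.camera_model("wrist");print(W)
s=arm.get_state();print(np.linalg.norm(s['eef_pos'][:2]))
E
```

```text
btn [ 0.51266432 -0.2388764   0.131     ] [ 0.51503051 -0.23929656  0.131     ]
btn [ 0.51226974 -0.23861336  0.133     ] [ 0.5163703  -0.23978407  0.133     ]
peg [0.43654939 0.22658915 0.045     ] [0.43726368 0.22694428 0.045     ]
lookalike [ 0.65930203 -0.22491204  0.13      ]
lookalike [ 0.46594191 -0.38371742  0.13      ]
lookalike [ 0.37148536 -0.22102209  0.13      ]
cup [ 0.47057977 -0.01387138  0.06      ]
{'fovy': 62.9302636674791, 'cx': 320.34159031075956, 'cy': 199.3732038752436, 'pose': array([[-0.32067517,  0.91547385,  0.24305363,  0.1508091 ],
       [ 0.94718419,  0.30909903,  0.08543946, -0.66147463],
       [ 0.00308995,  0.25761487, -0.96624274,  0.38397747],
       [ 0.        ,  0.        ,  0.        ,  1.        ]])}
0.674601062159182
```

Emit:
arm_command(series=[0, 0, 0, -1, 0.7, 0, 0, 0, 0, 0, -1, 0.7, 0, 0, 0, 0, 0, -1, 0.7, 0, 0])

```text
t: 0.48
eef_pos: [0.2903, -0.5385, 0.2456]
ee_rot: [3.141, 0.001, -2.812]
force: [-0.4, -0.8, 0.5]
width: 0.0631
gripper_force: 0.0
```

Emit:
arm_command(series=[0, 0, 0, -1, 0.7, 0, 0, 0, 0, 0, -1, 0.7, 0, 0, 0, 0, 0, -1, 0.7, 0, 0])

```text
t: 0.85
eef_pos: [0.3624, -0.4407, 0.2455]
ee_rot: [3.142, 0.0, -2.812]
force: [-0.3, -0.4, 0.5]
width: 0.033
gripper_force: 0.0
```

Emit:
arm_command(series=[0, 0, 0, -1, 0.7, 0, 0, 0, 0, 0, -1, 0.7, 0, 0, 0, 0, 0, -1, 0.7, 0, 0, 0, 0, 0, -1, 0.7, 0, 0])

```text
t: 1.35
eef_pos: [0.4328, -0.3451, 0.2451]
ee_rot: [3.141, -0.001, -2.816]
force: [-0.4, -0.7, -0.0]
width: 0.0007
gripper_force: 0.0
```

Emit:
arm_command(series=[0, 0, 0, -1, 0.7, 0, 0, 0, 0, 0, -1, 0.7, 0, 0, 0, 0, 0, -1, 0.7, 0, 0, 0, 0, 0, -1, 0.7, 0, 0])

```text
t: 1.85
eef_pos: [0.5047, -0.2473, 0.245]
ee_rot: [3.141, -0.001, -2.817]
force: [-0.5, 0.1, -1.0]
width: 0.0004
gripper_force: 0.0
```

```bash
python3 - <<'E'
from h import *
m=arm.camera_model("wrist");s=arm.get_state();f=arm.grab_frame("wrist");cv2.imwrite("pics/w1.png",f)
np.save("w1.npy",m["pose"]);print(s["eef_pos"],m["pose"])
E
```

```text
[ 0.50471238 -0.2473177   0.24504569] [[-0.31987874  0.91579597  0.24288955  0.43966586]
 [ 0.94745668  0.30868677  0.08389468 -0.26942126]
 [ 0.00185362  0.25696345 -0.96641934  0.38456616]
 [ 0.          0.          0.          1.        ]]
```

View pics/w1.png

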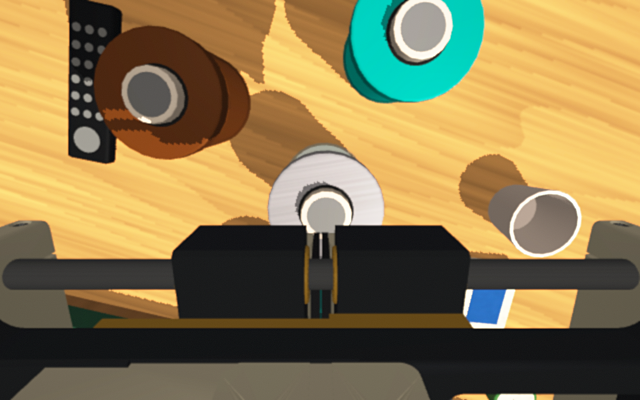

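The wrist view shows the grey lid under the fingers, with the button top at about (326,213).

```bash
python3 - <<'E'
from h import *
m=arm.camera_model("wrist");m["pose"]=np.load("w1.npy")
for v in(211,213,215):print(ray(m,326,v,.132))
s=arm.get_state();a=s["ee_rot"][2];d=np.array([.514,-.239])-s["eef_pos"][:2]
print(d@[np.cos(a),np.sin(a)],d@[np.sin(a),-np.cos(a)])
E
```

```text
[ 0.51088642 -0.24006026  0.132     ]
[ 0.51248474 -0.23951271  0.132     ]
[ 0.51408832 -0.23896335  0.132     ]
-0.01173452832320481 0.005090715538956801
```

Emit:
arm_command(series=[0, 0, 0, -0.11, 0.05, 0.5, 0, 0, 0, 0, -0.11, 0.05, 0.85, 0, 0, 0, 0, -0.11, 0.05, 0.88, 0, 0, 0, 0, -0.11, 0.05, 0.88, 0])

```text
t: 2.4
eef_pos: [0.5143, -0.2391, 0.1585]
ee_rot: [-3.141, 0.001, -2.817]
force: [0.0, -0.7, 0.4]
width: 0.0006
gripper_force: 0.0
```

Emit:
arm_command(series=[0, 0, 0, 0, 0, 0.03, 0, 0, 0, 0, 0, 0, 0.06, 0, 0, 0, 0, 0, 0, 0.09, 0, 0, 0, 0, 0, 0, 0.12, 0, 0, 0, 0, 0, 0, 0.14, 0, 0, 0, 0, 0, 0, 0.14, 0])

```text
t: 3.15
eef_pos: [0.5145, -0.238, 0.1433]
ee_rot: [-3.141, 0.0, -2.816]
force: [-0.1, -1.0, 2.4]
width: 0.0006
gripper_force: 0.9
```

Emit:
arm_command(series=[0, 0, 0, 0, 0, 0.01, 0, 0, 0, 0, 0, 0, 0.02, 0, 0, 0, 0, 0, 0, 0.03, 0, 0, 0, 0, 0, 0, 0.03, 0])

```text
t: 3.65
eef_pos: [0.5144, -0.238, 0.1403]
ee_rot: [-3.141, 0.0, -2.816]
force: [2.0, -0.8, 2.1]
width: 0.0004
gripper_force: 1.3
```

Emit:
arm_command(series=[0, 0, 0, 0, 0, 0.005, 0, 0, 0, 0, 0, 0, 0.01, 0, 0, 0, 0, 0, 0, 0.01, 0, 0, 0, 0, 0, 0, 0.01, 0])

```text
t: 4.15
eef_pos: [0.5145, -0.238, 0.1401]
ee_rot: [-3.141, 0.001, -2.816]
force: [0.0, 1.0, 8.5]
width: 0.0005
gripper_force: 4.1
```

Emit:
arm_command(series=[0, 0, 0, 0, 0, 0.01, 0, 0, 0, 0, 0, 0, 0.01, 0, 0, 0, 0, 0, 0, 0.01, 0])

```text
t: 4.53
eef_pos: [0.5145, -0.238, 0.14]
ee_rot: [-3.141, 0.001, -2.815]
force: [-1.6, 1.2, 14.3]
width: 0.0007
gripper_force: 7.7
```

Emit:
arm_command(series=[0, 0, 0, 0, 0, -0.1, 0, 0, 0, 0, 0, 0, -0.6, 0, 0, 0, 0, 0, 0, -1, 0, 0, 0, 0, 0, 0, -1, 0])

```text
t: 5.03
eef_pos: [0.5152, -0.2381, 0.2414]
ee_rot: [-3.14, 0.004, -2.816]
force: [-0.7, -0.4, 0.3]
width: -0.0001
gripper_force: 0.0
```

```bash
python3 - <<'E'
from h import *
f=arm.grab_frame("scene");w=arm.grab_frame("wrist")
cv2.imwrite("pics/c3.png",np.hstack([cv2.resize(f[190:290,200:300],None,fx=4,fy=4),cv2.resize(w[130:230,260:360],None,fx=4,fy=4)]))
s=arm.get_state();a=s["ee_rot"][2];d=np.array([.437,.2268])-s["eef_pos"][:2]
print(s["eef_pos"],d@[np.cos(a),np.sin(a)],d@[np.sin(a),-np.cos(a)])
E
```

```text
[ 0.51347591 -0.23755092  0.2379602 ] -0.07599659791671808 0.46442960874162414
```

View pics/c3.png

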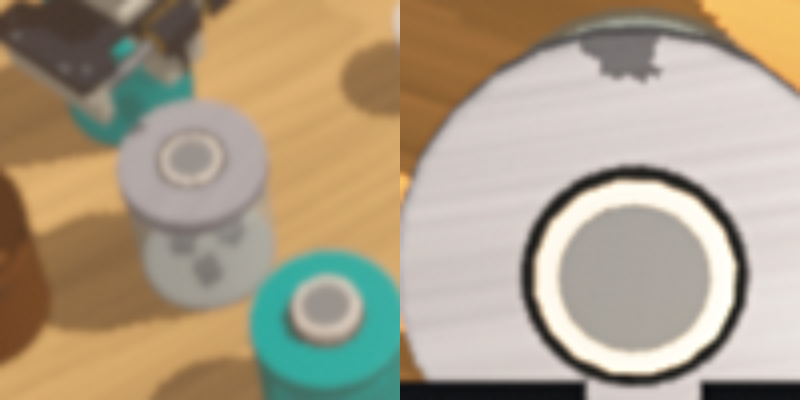

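The button is flush with the lid and the jar hasn't moved. Next I'll move to the leading peg, staying high.

Emit:
arm_command(series=[0, 0, 0, -0.15, 0.93, 0, 0, 0, 0, 0, -0.15, 0.93, 0, 0, 0, 0, 0, -0.15, 0.93, 0, 0])

```text
t: 5.5
eef_pos: [0.4974, -0.1433, 0.2371]
ee_rot: [3.14, -0.002, -2.814]
force: [0.5, -0.1, 0.9]
width: 0.0003
gripper_force: 0.0
```

Emit:
arm_command(series=[0, 0, 0, -0.15, 0.93, 0, 0, 0, 0, 0, -0.15, 0.93, 0, 0, 0, 0, 0, -0.15, 0.93, 0, 0])

```text
t: 5.88
eef_pos: [0.4824, -0.0511, 0.2375]
ee_rot: [3.141, -0.002, -2.814]
force: [0.2, 0.1, -0.1]
width: 0.0004
gripper_force: 0.0
```

Emit:
arm_command(series=[0, 0, 0, -0.15, 0.93, 0, 0, 0, 0, 0, -0.15, 0.93, 0, 0, 0, 0, 0, -0.15, 0.93, 0, 0])

```text
t: 6.25
eef_pos: [0.4673, 0.0413, 0.2377]
ee_rot: [-3.142, -0.001, -2.814]
force: [0.5, -0.4, 0.7]
width: 0.0001
gripper_force: 0.0
```

Emit:
arm_command(series=[0, 0, 0, -0.15, 0.93, 0, 0, 0, 0, 0, -0.15, 0.93, 0, 0, 0, 0, 0, -0.15, 0.93, 0, 0])

```text
t: 6.62
eef_pos: [0.4521, 0.134, 0.2377]
ee_rot: [-3.141, -0.001, -2.814]
force: [0.0, -0.1, -0.7]
width: 0.0004
gripper_force: 0.0
```

Emit:
arm_command(series=[0, 0, 0, -0.15, 0.93, 0, 0, 0, 0, 0, -0.15, 0.93, 0, 0, 0, 0, 0, -0.15, 0.93, 0, 0, 0, 0, 0, -0.15, 0.93, 0, 0])

```text
t: 7.12
eef_pos: [0.4367, 0.2253, 0.2378]
ee_rot: [-3.141, -0.001, -2.817]
force: [0.5, -0.3, 0.2]
width: 0.0004
gripper_force: 0.0
```

```bash
python3 - <<'E'
from h import *
m=arm.camera_model("wrist");s=arm.get_state();f=arm.grab_frame("wrist");cv2.imwrite("pics/w2.png",f)
np.save("w2.npy",m["pose"]);print(s["eef_pos"],s["ee_rot"])
E
```

```text
[0.43669837 0.22530156 0.23782296] [-3.14082077e+00 -1.25772392e-03 -2.81661074e+00]
```

View pics/w2.png

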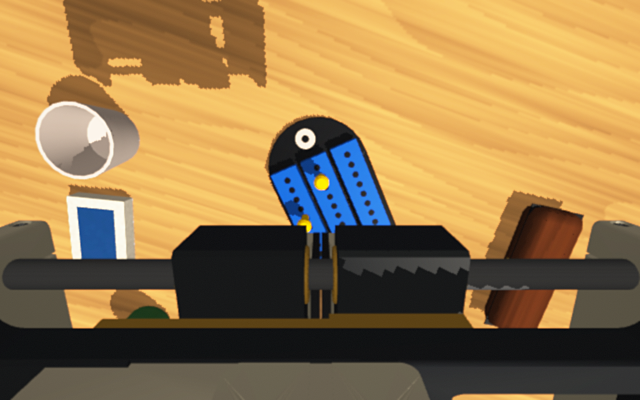

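The leading peg (middle lane, nearest the rounded end) has its head at (322,183). The second peg, in the neighbouring lane, is at (304,226), further back.

```bash
python3 - <<'E'
from h import *
m=arm.camera_model("wrist");m["pose"]=np.load("w2.npy")
print(ray(m,321.7,182.7,.046))
E
```

```text
[0.43751667 0.22737017 0.046     ]
```

Emit:
arm_command(series=[0, 0, 0, 0, 0.02, 0.3, 0, 0, 0, 0, 0, 0.02, 0.6, 0, 0, 0, 0, 0, 0.02, 0.9, 0, 0, 0, 0, 0, 0.02, 0.9, 0])

```text
t: 7.68
eef_pos: [0.435, 0.2263, 0.1467]
ee_rot: [-3.139, -0.004, -2.817]
force: [0.2, 0.2, -0.0]
width: 0.0006
gripper_force: 0.0
```

Emit:
arm_command(series=[0, 0, 0, 0, 0, 0.15, 0, 0, 0, 0, 0, 0, 0.3, 0, 0, 0, 0, 0, 0, 0.45, 0, 0, 0, 0, 0, 0, 0.52, 0, 0, 0, 0, 0, 0, 0.52, 0, 0, 0, 0, 0, 0, 0.52, 0, 0, 0, 0, 0, 0, 0.52, 0, 0, 0, 0, 0, 0, 0.52, 0])

```text
t: 8.68
eef_pos: [0.4359, 0.2287, 0.0967]
ee_rot: [3.141, 0.001, -2.816]
force: [-0.3, -0.3, -0.9]
width: 0.0001
gripper_force: 0.0
```

Emit:
arm_command(series=[0, 0, 0, 0, 0, 0, 0, 0, 0, 0, 0, 0, 0, 0, 0, 0, 0, 0, 0, 0, 0, 0, 0, 0, 0, 0, 0, 0, 0, 0, 0, 0, 0, 0, 0, 0, 0, 0, 0, 0, 0, 0, 0, 0, 0, 0, 0, 0, 0, 0, 0, 0, 0, 0, 0, 0])

```text
t: 9.68
eef_pos: [0.4358, 0.2285, 0.0964]
ee_rot: [-3.142, 0.0, -2.816]
force: [0.3, -0.9, -0.7]
width: 0.0003
gripper_force: 0.0
```

Emit:
arm_command(series=[0, 0, 0, 0, 0, 0, 0, 0, 0, 0, 0, 0, 0, 0, 0, 0, 0, 0, 0, 0, 0, 0, 0, 0, 0, 0, 0, 0, 0, 0, 0, 0, 0, 0, 0, 0, 0, 0, 0, 0, 0, 0, 0, 0, 0, 0, 0, 0, 0, 0, 0, 0, 0, 0, 0, 0])

```text
t: 10.68
eef_pos: [0.4358, 0.2285, 0.0964]
ee_rot: [3.142, 0.0, -2.816]
force: [-0.7, -0.8, -0.5]
width: 0.0004
gripper_force: 0.0
```

Emit:
arm_command(series=[0, 0, 0, 0, 0, 0, 0, 0, 0, 0, 0, 0, 0, 0, 0, 0, 0, 0, 0, 0, 0, 0, 0, 0, 0, 0, 0, 0, 0, 0, 0, 0, 0, 0, 0, 0, 0, 0, 0, 0, 0, 0, 0, 0, 0, 0, 0, 0, 0, 0, 0, 0, 0, 0, 0, 0])

```text
t: 11.68
eef_pos: [0.4358, 0.2285, 0.0964]
ee_rot: [3.142, 0.0, -2.816]
force: [0.3, 0.3, 0.7]
width: 0.0005
gripper_force: 0.0
```

```bash
python3 - <<'E'
from h import *
f=arm.grab_frame("scene");cv2.imwrite("pics/c4.png",cv2.resize(f[90:220,310:460],None,fx=4,fy=4));print(arm.get_state()["eef_pos"])
E
```

```text
[0.43576827 0.22851415 0.09636073]
```

View pics/c4.png

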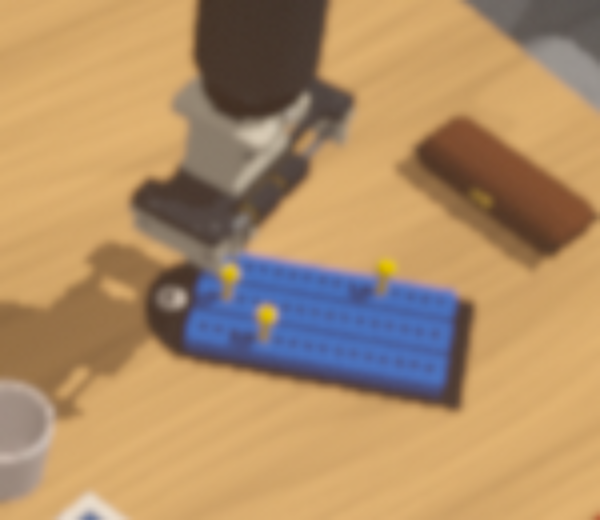

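The fingertips are just above the leading peg at (230,272), and all three pegs are upright. I'm handing the job in.

```bash
python3 -c "
from station import arm
print(arm.job_done())"
```

```text
the job is handed in; nothing more can be done
None
```

The dice jar's button is pressed flush, and the closed fingertips are pointing down at the leading yellow peg from about 25 mm; I held there for about three seconds and handed the job in, but no verdict was shown.

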